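# Eject a circuit board from its rack and stand it in the test stand

## Robot

A 6-joint arm with a two-finger parallel gripper is mounted at the origin on the work surface. World frame = base frame: x ahead of the robot, y to its left, z up, the work surface at z = 0. Lengths are in m, angles in rad, forces in N, time in s.
With the tool pointing down it reaches from about 0.35 to 0.775 m from the base axis. Payload 7.3 kg.
Tool frame: the origin (TCP) lies on the centre line of the jaws, within the pads' length; the fingertips stand 25 mm ahead of it and the grasp point (between the pads) lies 6 mm ahead of it; z points along the fingers, y is the line along which they close (so a half turn about z gives the same grasp; the last joint's range is limited). The gripper opens to 92 mm and grips with 3 to 60 N. Pads are 19 mm wide; open, the fingers measure 130 mm over their backs; the gripper's body (75 mm by 190 mm) begins 47 mm behind the grasp point.
Start: joints at [1.003, 0.342, 1.524, -0, 1.275, -0.146], TCP at [0.215, 0.479, 0.223] pointing down, gripper open.
Joint ranges: [-2.53, 2.53], [-0.77, 2.02], [0.04, 2.7], [-1, 4.14], [0.28, 2.66], [-3.11, 3.11]. Speed limits (rad/s): [2.57, 2.57, 3.14, 3.14, 3.14, 3.14].

## Interface

Orientations are given as [roll, pitch, yaw] about the fixed x, y, z axes, in that order (R = Rz(yaw) Ry(pitch) Rx(roll)).
In Python, from cell import status, read_camera, camera_info, ticket, models gives the robot as it stands.
- The arm moves only by the tool send_rows, never from a script. Its argument "plan" is a list of rows, each an object with "offset": the shift along the tool's x, y, z in mm, a list of three; "yaw": the turn about the tool's z in rad. In form: [{"offset": [dx, dy, dz], "yaw": yaw}, ...]. A call has 1 to 20 rows; each row shifts and turns the commanded pose from where the row before left it, along the tool's axes as they then stand; what a row does not reach is not made up. A row lasts 1/10 s, in which the tool goes at most 50 mm and 8.59 degrees, less where a joint would pass 70% of its speed; a pose out of reach is approached as far as the arm can. A call is refused whole if a number of a shift passes 50 or a number of a turn 0.15, either way. A call with a gripper value outside its range is refused whole. "hand" is the closure, from 0 (fully open) to 1 (shut), set as the call begins (left out, the last holds). The fingers move at their own pace and stop on an object; "squeeze" is the grip in N (left out, the last holds). Time passes only in rows, so rows that do not move let the fingers close. It gives the time, the measured TCP pose, the force, the opening and the grip force at its end, in the units of the state.
- status.observe(): the state, without advancing time (a new reading comes with each control period).
- read_camera(name): name is "scene" or "top" or "wrist"; returns the picture (480x640x3 uint8, red, green, blue); there is no depth.
- camera_info(name): a dict with "vfov" (degrees; the focal length in pixels is half the picture's height over the tangent of half this angle, whatever the lens; pixels are square), "cx", "cy" (the principal point, pixels), "origin" and "attitude" of the camera in the world. Camera axes: x right, y down, z forward; pixel columns grow to the right and rows downward; lengths in m; the calibration is good to about 2 mm. A picture is of the moment at which its call begins: read the wrist's pose just before it. camera_info takes no time and is no camera call; for the wrist camera it gives the pose at the moment of the call.
- ticket.hand_in(): hands the job in; it is judged then, once.
Trained networks look in the newest picture that a camera, given by its name, has taken for a name from the list of things; names that differ only in an ending like _2 or _b are one class to them, and where a whole thing is asked for, a point or a joint stands for the part that bears it (a point fixed in the world has none). Each returns a list of dicts, best first, with "conf" (0 to 1); they miss things now and then, are a little off and sometimes report something else, mostly with a low value. They report only what shows in the picture. A call takes as long as a camera call. They do not tell look-alikes from the thing itself.
- models.regions_of(camera, label): "mask" (480x640 bool, what is visible of it) and "extent" ([left, top, right, bottom] in pixels, round what is visible of it).
The state is a dict: "time": time; "qpos": joint angles; "qvel": joint speeds; "joint_efforts": joint torques, N m; "tool_pos": TCP position; "tool_rot": TCP orientation; "contact_force": force on the tool from outside, world axes, zero at the start; "torque": the same for the moment, N m; "opening": finger opening in m; "grip_force": force on a finger pad.
Only numpy, scipy, OpenCV 4.12 (cv2) and the standard library are available. Lean on these libraries where they do the work, as an engineer would, in place of code of your own. Each camera call takes 0.05 s, during which the arm holds its last target. There are 200 camera calls.

## Task

Two circuit boards stand sunk in the slots of the black rack. Press down the ejector paddle of the slot that holds the board with the long grip bar until that board has risen, then draw it straight up out of the rack by its bar and stand it upright in the groove of the grey test stand, bar uppermost, lowering it until it rests on the bottom of the groove before letting go. Leave the board with the short bar down in its slot, and do not disturb the bottle, spool and screwdriver.

Things in the scene. Friction and masses are not known exactly. Their poses are not given: they have to be found in the camera images.
- rack: Fixed black rack, 74 (x) by 124 (y) mm, top 98 mm high; origin under its centre. Two slots along its y, centres at x = -22 and +22 mm, 14 mm wide, with 7.5 mm guide grooves at both ends. The boards rest on ledges 32 mm up, tops 2 mm below the rack's top, so cannot be gripped until raised. Which board is in which slot varies. An ejector paddle for each slot sticks out of the -y end.
- paddle_near (a joint): Ejector paddle of the slot at rack x = -22 mm, a rocker pivoted about the rack's x at rack y = -60, z = 26 mm; its toe lifts the board from below, mid-length. 0 rad: pad up, board sunk; 0.68: pad down at its stop, board raised about 36 mm (top 34 mm above the rack). No spring; friction (5 to 7 N at the pad) holds it and the board where left.
- paddle_far (a joint): The same for the slot at rack x = +22 mm.
- paddle_near_pad (a point): Centre of the top face of the outer pad of the paddle at rack x = -22 mm; aluminium pad 24 (x) by 34 mm, 5 mm thick. Pad up: the point is at rack y = -120, z = 74 mm; fully down: y = -136, z = 26 mm, moving in an arc about the pivot. The pad slopes 0.34 rad, one way when up and the other when down.
- paddle_far_pad (a point): The same for the paddle at rack x = +22 mm.
- board_long_center (a point): The board to move: circuit board 110 mm long (y), 64 high (z), 5 thick (x), about 120 g, with an aluminium grip bar 78 mm long, 10 thick, 14 high along the middle of its top edge. This point is the board's centre, 32 mm above its lower edge; the bar's middle is 25 mm above this point, the top of board and bar 32 mm above it. Its y lies along the slot at the start.
- board_short_center (a point): The board that stays: the same size, 110 by 64 by 5 mm, but with a bar only 36 mm long. The point is the centre of the board, 32 mm above its lower edge.
- stand: Fixed grey test stand, base 80 (x) by 150 (y) by 10 mm; origin under its centre, z up. Its groove runs along y over the origin: 7 mm wide, 122 mm long between end stops, floor 10 mm above the table, straight walls to 32 mm, then lips flaring at 45 degrees to about 22 mm wide at 41 mm. A seated board has its centre 42 mm above the table; it may face either way.
- stand_groove (a point): The middle of the stand's groove floor, 10 mm above the table.
- flux_bottle: Bystander: small bottle, 36 mm across, 85 mm high; origin at the centre of its underside.
- solder_spool: Bystander: standing metal spool, 56 mm across, 43 mm high; origin at the centre of its underside.
- screwdriver: Bystander: screwdriver 160 mm long lying on the table along its x.
Things that resemble listed ones, but are neither listed nor needed, are in the scene too. Of the things shaped like the stand, the grey one is meant.

How it is judged:
On the way, in this order (a step that is already met when the one before it is completed fails the run):
1. the long-bar board has been raised at least 20 mm in its slot by its pressed paddle (z of board_long_center in the frame of rack between 0.084 and 0.115 m and horizontal distance between board_long_center and rack below 0.035 m and value of joint any of paddle_near, paddle_far above 0.35 rad), for 0.1 s.
2. the long-bar board is drawn up until its lower edge is above the rack, upright (z of board_long_center in the frame of rack above 0.13 m and horizontal distance between board_long_center and rack below 0.06 m and angle between board_long_center's own z axis and vertical below 0.35 rad), for 0.05 s.
3. the long-bar board is down in the groove of the stand while the gripper is still at its bar (z of board_long_center in the frame of stand below 0.05 m and horizontal distance between board_long_center and stand below 0.015 m and distance between the grasp point and board_long_center below 0.055 m), for 0.05 s.
At the end, for the whole second after the job is handed in: The long-bar board stands in the groove, bar up: centre within 12 mm of the groove's middle horizontally, 37 to 47 mm above the table, within 0.2 rad of upright and 0.12 rad of the groove's line. The short-bar board is still down in its slot (raised under 8 mm) (horizontal distance between board_long_center and stand_groove below 0.012 m and z of board_long_center in the frame of stand between 0.037 and 0.047 m and angle between board_long_center's own z axis and vertical below 0.2 rad and angle between the y axis of board_long_center and the y axis of stand, either way round below 0.12 rad and horizontal distance between board_short_center and rack below 0.035 m and z of board_short_center in the frame of rack below 0.072 m); the robot touches nothing.
It fails at once if the board with the short bar is raised by more than 12 mm (z of board_short_center in the frame of rack above 0.076 m).
It fails at once if the long-bar board is tipped over (more than 0.6 rad) (angle between board_long_center's own z axis and vertical above 0.6 rad).
It fails at once if the flux bottle is moved by more than 40 mm (distance of flux_bottle from where it was at the start of the episode above 0.04 m).
It fails at once if the solder spool is moved by more than 40 mm (distance of solder_spool from where it was at the start of the episode above 0.04 m).
It fails at once if the screwdriver is moved by more than 40 mm (distance of screwdriver from where it was at the start of the episode above 0.04 m).
It also fails if it takes over 48 s, if anything falls off the work surface, if the arm or the gripper's body presses on something with over 40 N, if the wrist force passes 120 N, or if a joint passes its speed limit or range.

## Working session

There is one attempt and no reset: what is moved stays moved. The work goes in short steps, Python scripts to look and compute and a tool call to move; the robot and the scene stay as the last step left them, time stands still between calls to the robot, and variables do not carry over. Pictures are saved under pics/ and viewed, at most 10 in all, crops included, and the job is handed in when it is done.

Besides the shell and the picture viewer there is one more tool, called after "Call:" as name(argument=value, ...), one argument or row to a line, values as JSON. send_rows: Moves the arm, as the interface text tells. Its arguments: {"type":"object","properties":{"plan":{"type":"array"},"hand":{"type":"number"},"squeeze":{"type":"number"}},"required":["plan"]}

```bash
mkdir -p pics; ls
cat > h.py <<'E'
import numpy as np,cv2
from cell import status, read_camera, camera_info, ticket, models
from scipy.spatial.transform import Rotation as R
def K(ci): 
    f=240/np.tan(np.radians(ci['vfov'])/2); return f,ci['cx'],ci['cy']
def att(ci):
    a=np.array(ci['attitude'],float)
    return a if a.shape==(3,3) else R.from_euler('xyz',a).as_matrix()
def ray(ci,uv,z):
    f,cx,cy=K(ci); d=att(ci)@np.array([(uv[0]-cx)/f,(uv[1]-cy)/f,1]); o=np.array(ci['origin']); return o+d*(z-o[2])/d[2]
def proj(ci,p):
    f,cx,cy=K(ci); c=att(ci).T@(np.array(p)-np.array(ci['origin'])); return np.array([cx+f*c[0]/c[2],cy+f*c[1]/c[2]])
def snap(n,fn):
    ci=camera_info(n); im=read_camera(n); cv2.imwrite('pics/'+fn,im[:,:,::-1]); return ci,im
E
python3 - <<'E'
from h import *
for n in('top','scene'):
    ci,im=snap(n,n+'0.png'); print(n,ci)
    for l in ['rack','stand','paddle_near_pad','board_long_center','board_short_center','flux_bottle','solder_spool','screwdriver']:
        print(l,[(round(d['conf'],2),[int(x) for x in d['extent']]) for d in models.regions_of(n,l)[:3]])
print(status.observe())
E
```

```text
pics
top {'vfov': 46.35665109638119, 'cx': 319.3233668272734, 'cy': 234.43289081052495, 'origin': array([0.35538604, 0.01195116, 1.14205713]), 'attitude': array([-2.96442763, -0.02248554, -1.54543263])}
rack [(0.92, [216, 207, 323, 257])]
stand [(0.9, [264, 287, 351, 346]), (0.76, [365, 242, 442, 286]), (0.76, [458, 270, 536, 311])]
paddle_near_pad [(0.73, [282, 232, 322, 243])]
board_long_center [(0.88, [218, 231, 277, 241])]
board_short_center [(0.56, [223, 212, 274, 217])]
flux_bottle [(0.77, [299, 141, 315, 171])]
solder_spool [(0.88, [115, 266, 149, 296])]
screwdriver [(0.95, [396, 158, 471, 171])]
scene {'vfov': 46.851127503633315, 'cx': 312.3636467531195, 'cy': 238.18260170896258, 'origin': array([1.30648832, 0.05020908, 0.88321398]), 'attitude': array([-2.37515129, -0.0071032 ,  1.61638919])}
rack [(0.86, [300, 226, 405, 295])]
stand [(0.97, [279, 199, 351, 240]), (0.86, [102, 212, 178, 247]), (0.8, [185, 229, 262, 265])]
paddle_near_pad [(0.69, [299, 236, 336, 258])]
board_long_center [(0.5, [347, 233, 391, 238])]
board_short_center [(0.51, [340, 253, 395, 255])]
flux_bottle [(0.95, [299, 312, 320, 347])]
solder_spool [(0.56, [456, 221, 486, 248]), (0.47, [186, 232, 258, 267])]
screwdriver [(0.86, [127, 321, 214, 338])]
{'time': 0.9, 'qpos': array([ 1.00295892e+00,  3.41999976e-01,  1.52414105e+00, -2.13345559e-05,
        1.27540143e+00, -1.45995458e-01]), 'qvel': array([-5.89329179e-05, -9.19911084e-04, -5.30788162e-04,  1.30892937e-03,
        3.33796884e-04, -6.74512541e-04]), 'joint_efforts': array([-4.57216038e-04, -4.31135094e+01, -2.44471210e+01,  7.16330088e-02,
        4.83978319e-02, -1.73510631e-05]), 'tool_pos': array([0.21493961, 0.47898266, 0.22312617]), 'tool_rot': array([3.14154596e+00, 2.74956789e-05, 2.71975691e+00]), 'contact_force': array([-0.96295484, -0.13844668, -0.1794254 ]), 'torque': array([0.01465328, 0.00340885, 0.00336261]), 'grip_force': 0.0, 'opening': 0.09231461720178545}
```

Run:
```python
import cv2
im=cv2.imread('pics/top0.png')
cv2.imwrite('pics/t1.png',cv2.resize(im[130:360,100:400],None,fx=2.6,fy=2.6,interpolation=cv2.INTER_CUBIC))
im=cv2.imread('pics/scene0.png')
cv2.imwrite('pics/s1.png',cv2.resize(im[180:350,90:500],None,fx=1.95,fy=1.95,interpolation=cv2.INTER_CUBIC))
```

```text
(no output)
```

View pics/t1.png

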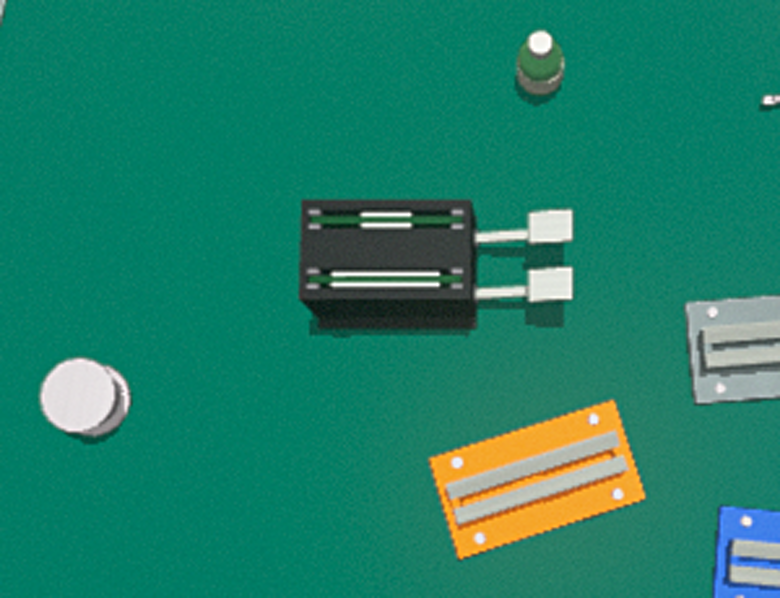

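View pics/s1.png

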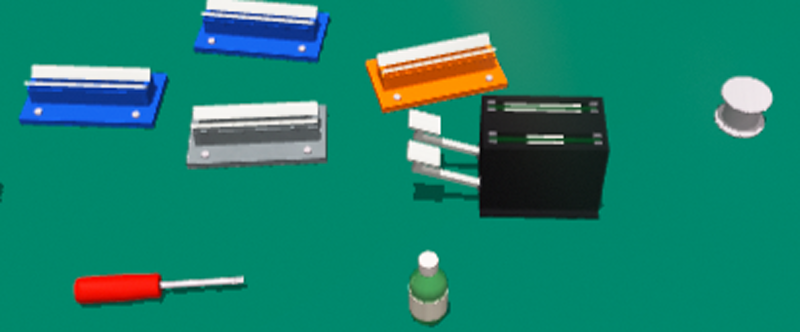

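The picture shows the long bar in the lower slot (crop about (385,279)), the one nearer the robot, with its pad at about (550,284). The grey stand is right of the rack at full-frame extent 365–442, 242–286. The other stands are blue and orange.

Run:
```python
from h import *
ci=camera_info('top'); c=lambda p:(p[0]/2.6+100,p[1]/2.6+130)
q=[ray(ci,c(p),.098) for p in [(302,200),(472,200),(474,300),(300,300)]]
for a in q: print('rack',a[:2].round(4))
m=np.mean(q,0); print('ctr',m.round(4))
b=[ray(ci,c(p),.096) for p in [(331,279),(441,279)]]; print('bar',np.round(b,4))
print('pad',ray(ci,c((550,284)),.074).round(4), ray(ci,c((550,227)),.074).round(4))
im=cv2.imread('pics/top0.png'); cc=im[225:300,350:455].astype(int)
cv2.imwrite('pics/st.png',cv2.resize(im[225:300,350:455],None,fx=7,fy=7,interpolation=cv2.INTER_CUBIC))
d=[d for d in models.regions_of('top','stand') if abs(d['extent'][0]-365)<15]
mk=d[0]['mask'].astype(np.uint8); r=cv2.minAreaRect(cv2.findNonZero(mk)); bx=cv2.boxPoints(r)
print(r); w=[ray(ci,p,.01)[:2] for p in bx]; print(np.round(w,4),np.mean(w,0))
# other bystanders
for l,z in(('flux_bottle',.08),('solder_spool',.04),('screwdriver',.01)):
    e=models.regions_of('top',l)[0]['extent']; print(l,ray(ci,((e[0]+e[2])/2,(e[1]+e[3])/2),z).round(3))
```

```text
rack [0.5903 0.1907]
rack [0.594  0.0666]
rack [0.5199 0.0624]
rack [0.5163 0.1879]
ctr [0.5551 0.1269 0.098 ]
bar [[0.5326 0.1667 0.096 ]
 [0.535  0.087  0.096 ]]
pad [0.5374 0.0076 0.074 ] [0.5806 0.0088 0.074 ]
((401.7851257324219, 262.45526123046875), (39.67163848876953, 75.23406219482422), 86.12147521972656)
[[ 0.5389 -0.0982]
 [ 0.554  -0.2528]
 [ 0.4725 -0.2573]
 [ 0.458  -0.1046]] [ 0.50584218 -0.17825141]
flux_bottle [0.702 0.02  0.08 ]
solder_spool [0.449 0.355 0.04 ]
screwdriver [ 0.715 -0.246  0.01 ]
```

View pics/st.png

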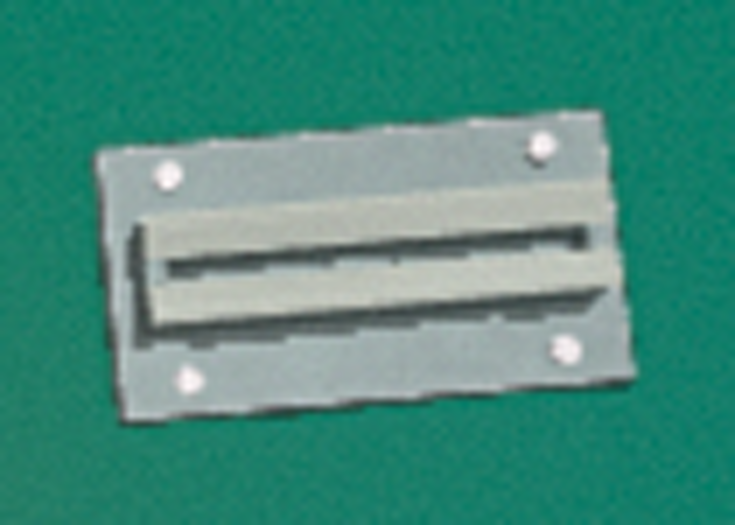

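Call:
send_rows(
  plan=[
    {"offset":[0,0,0],"yaw":0.14},
    {"offset":[0,0,0],"yaw":0.14},
    {"offset":[0,0,0],"yaw":0.14},
    {"offset":[0,0,0],"yaw":0.14},
    {"offset":[0,0,0],"yaw":0.14},
    {"offset":[0,0,0],"yaw":0.14},
    {"offset":[0,0,0],"yaw":0.14},
    {"offset":[0,0,0],"yaw":0.14},
    {"offset":[-20,13,0],"yaw":0},
    {"offset":[-38,24,0],"yaw":0},
    {"offset":[-38,24,0],"yaw":0},
    {"offset":[-38,24,0],"yaw":0},
    {"offset":[-38,24,0],"yaw":0},
    {"offset":[-38,24,0],"yaw":0},
    {"offset":[-38,24,0],"yaw":0},
    {"offset":[-38,24,0],"yaw":0},
    {"offset":[-38,24,0],"yaw":0},
    {"offset":[-38,24,0],"yaw":0},
    {"offset":[-38,24,0],"yaw":0},
    {"offset":[-38,24,0],"yaw":0},
  ],
  hand=1,
)

```text
time: 3.1
tool_pos: [0.5053, 0.0475, 0.2233]
tool_rot: [3.141, -0.0, 1.6]
contact_force: [1.3, 0.3, 0.2]
opening: 0.0004
grip_force: 0.0
```

Run:
```python
from h import *
s=status.observe(); print(s['time'],s['tool_pos'].round(4),s['tool_rot'].round(4))
ci,im=snap('wrist','w1.png'); print(ci)
for l in('paddle_near_pad','rack','board_long_center','stand'):
  for d in models.regions_of('wrist',l)[:3]: print(l,round(d['conf'],2),d['extent'])
for p in [(.5374,.0076,.074),(.5806,.0088,.074)]: print(proj(ci,p))
```

```text
3.1 [0.5053 0.0475 0.2233] [ 3.1410e+00 -2.0000e-04  1.5996e+00]
{'vfov': 63.03897189615712, 'cx': 326.1509873615922, 'cy': 240.140253694491, 'origin': array([0.50214474, 0.119564  , 0.38489268]), 'attitude': array([ 2.86279908e+00, -5.84973242e-05,  2.69955845e-02])}
paddle_near_pad 0.74 [348.8, 206.0, 379.6, 285.8]
rack 0.85 [332.3, 17.8, 464.5, 288.1]
board_long_center 0.7 [359.9, 33.8, 378.3, 197.8]
stand 0.71 [133.5, 361.3, 181.3, 399.7]
stand 0.62 [149.5, 152.1, 279.1, 295.2]
stand 0.55 [317.3, 366.2, 331.6, 401.4]
[364.34470899 267.37179248]
[415.60428298 267.33333322]
```

View pics/w1.png

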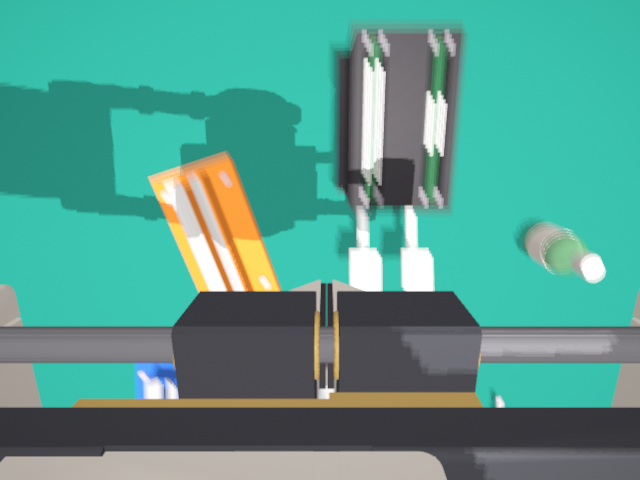

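The wrist view matches the top estimate: the near pad is at about (365,268), as projected. Next I go over it and press along its arc.

Call:
send_rows(
  plan=[
    {"offset":[-22,16,0],"yaw":0},
    {"offset":[-22,16,0],"yaw":0},
    {"offset":[0,0,25],"yaw":0},
    {"offset":[0,0,30],"yaw":0},
    {"offset":[0,0,30],"yaw":0},
    {"offset":[0,0,25],"yaw":0},
    {"offset":[0,0,8],"yaw":0},
    {"offset":[-2,0,4],"yaw":0},
    {"offset":[-2,0,4],"yaw":0},
    {"offset":[-2,0,4],"yaw":0},
    {"offset":[-2,0,4],"yaw":0},
    {"offset":[-2,0,4],"yaw":0},
  ],
)

```text
time: 4.55
tool_pos: [0.5384, -0.0041, 0.0854]
tool_rot: [3.14, 0.0, 1.6]
contact_force: [-0.5, 0.9, -0.1]
opening: 0.0007
grip_force: 0.0
```

Run:
```python
from h import *
s=status.observe(); print(s['time'],s['tool_pos'].round(4),s['contact_force'].round(1))
```

```text
4.55 [ 0.5384 -0.0041  0.0854] [-0.5  0.9 -0.1]
```

Run:
```python
from h import *
ci,im=snap('scene','s2.png'); c2,i2=snap('top','t2.png'); print(status.observe()['contact_force'].round(1))
a=cv2.resize(im[190:310,270:420],(700,560))[:,:,::-1]
cv2.imwrite('pics/s2c.png',a)
```

```text
[-0.3  0.4 -0. ]
```

View pics/s2c.png

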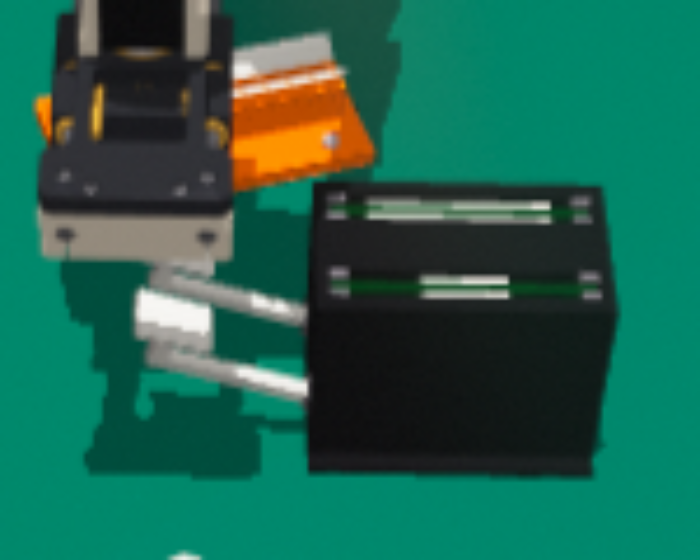

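The gripper hides the near pad and the board doesn't look clearly raised yet, so I keep pressing.

Call:
send_rows(
  plan=[
    {"offset":[-2,0,4],"yaw":0},
    {"offset":[-1,0,4],"yaw":0},
    {"offset":[-1,0,4],"yaw":0},
    {"offset":[-1,0,4],"yaw":0},
  ],
)

```text
time: 5.05
tool_pos: [0.5386, -0.0101, 0.0697]
tool_rot: [3.14, 0.002, 1.601]
contact_force: [-1.9, -6.6, 8.6]
opening: 0.0005
grip_force: 4.4
```

Run:
```python
from h import *
ci,im=snap('scene','s3.png'); print(status.observe()['contact_force'].round(1))
a=cv2.resize(im[190:310,270:420],(700,560))[:,:,::-1]
cv2.imwrite('pics/s3c.png',a)
```

```text
[-0.3 -6.4  6.7]
```

View pics/s3c.png

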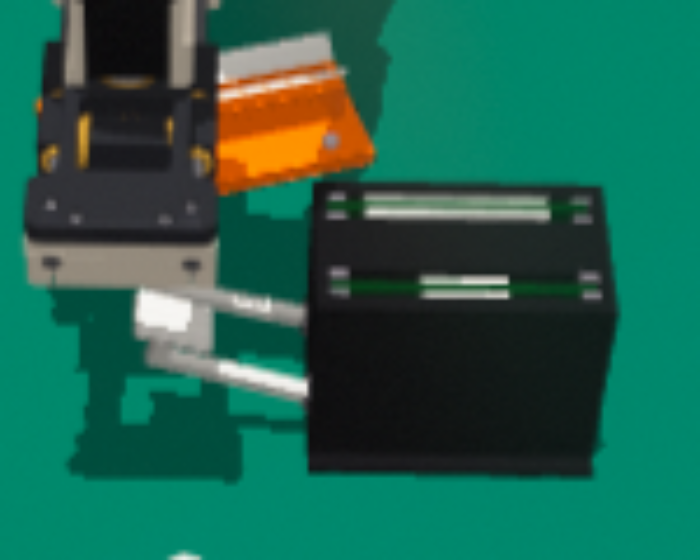

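Run:
```python
from h import *
ci=camera_info('scene'); s=status.observe(); print(s['tool_pos'],s['contact_force'],s['torque'])
cr=lambda p:((proj(ci,p)-[270,190])*4.667).round(0)
for n,p in dict(nearpad_up=(.5374,.0076,.074),farpad_up=(.5806,.0088,.074),near_down=(.5374,-.009,.026),rack_tl=(.5163,.1879,.098),tip=(.5386,-.0101,.0447),tipfront=(.5576,-.0101,.0447),bar=(.534,.127,.096),bar_up=(.534,.127,.13)).items(): print(n,cr(p))
for l in('paddle_near_pad','board_long_center','board_short_center','rack'):
  for d in models.regions_of('scene',l)[:3]: print(l,round(d['conf'],2),((np.array(d['extent']).reshape(2,2)-[270,190])*4.667).round(0).tolist())
ci,im=snap('wrist','w2.png'); 
cv2.imwrite('pics/w2c.png',im[:,:,::-1])
```

```text
[ 0.53861552 -0.01036053  0.06922077] [-0.31515741 -6.37518713  6.71213506] [-1.07563871  0.19861278  0.0660204 ]
nearpad_up [167. 240.]
farpad_up [164. 314.]
near_down [130. 312.]
rack_tl [589. 181.]
tip [127. 286.]
tipfront [124. 318.]
bar [447. 209.]
bar_up [454. 152.]
paddle_near_pad 0.57 [[162.0, 282.0], [305.0, 318.0]]
board_long_center 0.54 [[323.0, 195.0], [577.0, 226.0]]
board_short_center 0.58 [[337.0, 289.0], [595.0, 315.0]]
rack 0.75 [[147.0, 172.0], [628.0, 479.0]]
```

View pics/w2c.png

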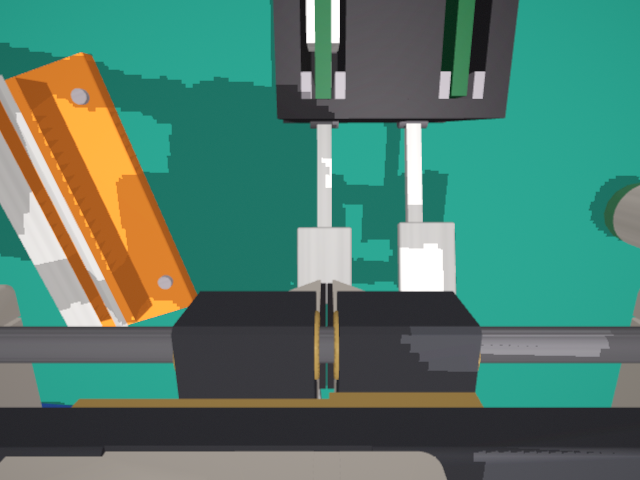

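Run:
```python
from h import *
ci=camera_info('wrist'); s=status.observe(); print(s['tool_pos'].round(4),ci['origin'].round(4),ci['attitude'].round(3))
for n,p in dict(tip=(.5386,-.0104,.044),tip_in=(.5386,-.001,.044),tcp=(.5386,-.0104,.069),near_in=(.5374,.0236,.068),far_in=(.5806,.0248,.068),far_in2=(.5806,.0248,.080),near_inL=(.5254,.0236,.068),near_inR=(.5494,.0236,.068),rackend=(.557,.0645,.098)).items(): print(n,proj(ci,p).round(0))
print(.1*np.linalg.norm(1))
for z in(.05,.06,.07,.08):
  print(z,[ray(ci,p,z).round(4)[:2].tolist() for p in((298,228),(351,228),(398,223),(455,223))])
```

```text
[ 0.5387 -0.0093  0.0694] [0.5354 0.063  0.231 ] [ 2.862e+00 -1.000e-03  2.700e-02]
tip [328. 277.]
tip_in [329. 260.]
tcp [329. 298.]
near_in [328. 224.]
far_in [429. 223.]
far_in2 [437. 231.]
near_inL [300. 223.]
near_inR [356. 224.]
rackend [392. 125.]
0.1
0.05 [[0.5233, 0.0167], [0.5486, 0.0174], [0.5708, 0.0204], [0.5979, 0.0211]]
0.06 [[0.524, 0.0192], [0.5479, 0.0199], [0.5689, 0.0228], [0.5944, 0.0235]]
0.07 [[0.5247, 0.0218], [0.5471, 0.0224], [0.5669, 0.0251], [0.591, 0.0258]]
0.08 [[0.5253, 0.0244], [0.5464, 0.0249], [0.5649, 0.0275], [0.5875, 0.0281]]
```

The tips slid down just outside the pad's outer edge: their visible front face is about 3 mm short of the TCP axis, and the pad has moved only about 0.07 rad. I'll back out, rise, and come down about 20 mm further in.

Call:
send_rows(
  plan=[
    {"offset":[-8,0,0],"yaw":0},
    {"offset":[0,0,-25],"yaw":0},
    {"offset":[0,0,-25],"yaw":0},
    {"offset":[16,-1,0],"yaw":0},
    {"offset":[16,0,0],"yaw":0},
    {"offset":[0,0,0],"yaw":0},
    {"offset":[0,0,10],"yaw":0},
    {"offset":[0,0,6],"yaw":0},
    {"offset":[-1,0,4],"yaw":0},
    {"offset":[-1,0,4],"yaw":0},
  ],
)

```text
time: 6.35
tool_pos: [0.5363, 0.0128, 0.0941]
tool_rot: [-3.14, -0.0, 1.599]
contact_force: [0.4, 0.1, 0.8]
opening: 0.0004
grip_force: 0.0
```

Run:
```python
from h import *
s=status.observe(); print(s['time'],s['tool_pos'].round(4),s['contact_force'].round(1))
ci,im=snap('wrist','w3.png')
for l in ('paddle_near_pad','board_long_center'):
  for d in models.regions_of('wrist',l)[:3]: print(l,round(d['conf'],2),d['extent'])
```

```text
6.35 [0.5363 0.0128 0.0941] [0.4 0.1 0.8]
paddle_near_pad 0.57 [302.4, 180.1, 355.9, 284.8]
board_long_center 0.97 [313.7, 0.4, 343.9, 164.9]
```

Tips are at z 0.069, just about touching. I press on in small steps, checking force.

Call:
send_rows(
  plan=[
    {"offset":[-1,0,4],"yaw":0},
    {"offset":[-1,0,4],"yaw":0},
    {"offset":[-1,0,4],"yaw":0},
  ],
)

```text
time: 6.8
tool_pos: [0.5367, 0.01, 0.0829]
tool_rot: [3.141, -0.0, 1.6]
contact_force: [-0.3, 0.2, 0.7]
opening: 0.0003
grip_force: 0.0
```

Run:
```python
from h import *
s=status.observe(); print(s['time'],s['tool_pos'].round(4),s['contact_force'].round(1))
ci,im=snap('scene','s4.png')
a=cv2.resize(im[190:310,270:420],(700,560))[:,:,::-1]; b=cv2.resize(cv2.imread('pics/w3.png'),(640,480))
cv2.imwrite('pics/s4c.png',a)
for l in('board_long_center',):
  for d in models.regions_of('scene',l)[:2]: print(l,((np.array(d['extent']).reshape(2,2)-[270,190])*4.667).round(0).tolist())
```

```text
6.8 [0.5367 0.01   0.0829] [-0.3  0.2  0.7]
board_long_center [[-394.0, 193.0], [-50.0, 351.0]]
board_long_center [[342.0, 186.0], [579.0, 219.0]]
```

The board now shows about 5 mm higher (crop rows 195 to 186), so the pressing works. I continue.

Call:
send_rows(
  plan=[
    {"offset":[-1,0,4],"yaw":0},
    {"offset":[-1,0,4],"yaw":0},
    {"offset":[-1,0,4],"yaw":0},
  ],
)

```text
time: 7.2
tool_pos: [0.5367, 0.0071, 0.0708]
tool_rot: [3.142, -0.0, 1.6]
contact_force: [0.1, -0.5, 0.5]
opening: 0.0003
grip_force: 0.0
```

```bash
cat > chk.py <<'E'
from h import *
s=status.observe(); print(s['time'],s['tool_pos'].round(4),s['contact_force'].round(1))
ci,im=snap('scene','s_%05d.png'%int(s['time']*100))
for l in('board_long_center','board_short_center'):
  for d in models.regions_of('scene',l)[:3]: print(l,round(d['conf'],2),((np.array(d['extent']).reshape(2,2)-[270,190])*4.667).round(0).tolist())
E
python3 chk.py
```

```text
7.2 [0.5367 0.0071 0.0708] [ 0.1 -0.5  0.5]
board_long_center 0.71 [[342.0, 199.0], [587.0, 228.0]]
board_short_center 0.68 [[368.0, 285.0], [563.0, 305.0]]
```

Run:
```python
from h import *
ci,im=snap('wrist','w4.png'); w=im[100:420,170:500]; 
c2,t=snap('top','t4.png'); t=cv2.resize(t[195:275,205:345],(700,400))
w=cv2.resize(w,(412,400))
cv2.imwrite('pics/c4.png',cv2.resize(np.hstack([w,t]),(800,288))[:,:,::-1])
```

```text
(no output)
```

View pics/c4.png

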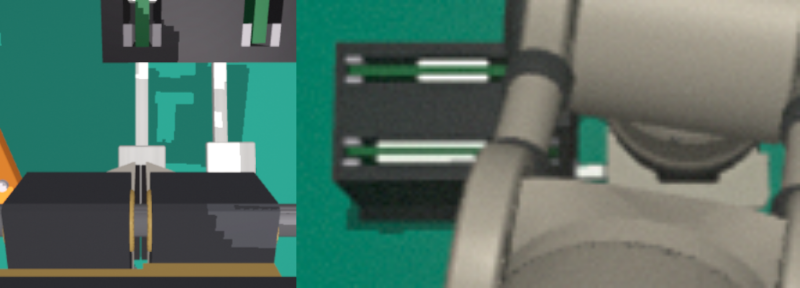

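Run:
```python
from h import *
for f in('scene0','s2','s3','s4','s_00720'):
    g=cv2.cvtColor(cv2.imread(f'pics/{f}.png'),cv2.COLOR_BGR2GRAY)
    print(f,'bar',g[224:244,366].tolist()); print('   arm col325',g[238:275,325].tolist())
```

```text
scene0 bar [96, 97, 98, 97, 90, 62, 42, 42, 53, 115, 141, 99, 139, 75, 40, 40, 41, 40, 40, 39]
   arm col325 [93, 93, 93, 93, 92, 93, 92, 93, 93, 92, 92, 92, 92, 92, 149, 227, 242, 228, 147, 133, 93, 92, 93, 92, 93, 82, 51, 52, 68, 93, 129, 211, 242, 231, 161, 123, 102]
s2 bar [92, 93, 90, 93, 85, 57, 39, 37, 49, 111, 140, 98, 139, 73, 38, 37, 36, 36, 35, 36]
   arm col325 [53, 53, 52, 52, 52, 52, 53, 52, 53, 53, 53, 52, 52, 52, 88, 189, 242, 229, 147, 123, 56, 53, 53, 53, 53, 52, 53, 53, 68, 93, 129, 211, 243, 232, 163, 123, 101]
s3 bar [93, 93, 93, 94, 86, 56, 38, 76, 134, 122, 122, 188, 144, 53, 37, 36, 37, 36, 35, 36]
   arm col325 [51, 53, 52, 52, 54, 53, 52, 52, 53, 53, 52, 54, 52, 52, 52, 105, 184, 213, 187, 132, 92, 52, 53, 53, 52, 53, 53, 52, 68, 93, 128, 211, 243, 232, 162, 123, 101]
s4 bar [95, 93, 94, 96, 87, 57, 39, 122, 177, 53, 145, 211, 123, 54, 38, 36, 38, 37, 37, 37]
   arm col325 [140, 141, 141, 138, 140, 139, 140, 137, 111, 52, 53, 53, 53, 53, 54, 91, 150, 164, 147, 122, 95, 52, 53, 52, 54, 53, 52, 53, 51, 52, 75, 129, 166, 157, 134, 112, 67]
s_00720 bar [94, 94, 95, 94, 87, 59, 41, 122, 175, 52, 145, 210, 124, 53, 39, 39, 38, 38, 38, 37]
   arm col325 [28, 27, 62, 122, 148, 148, 145, 135, 133, 126, 122, 115, 100, 52, 53, 91, 148, 163, 147, 122, 95, 52, 51, 54, 53, 53, 52, 52, 53, 52, 76, 139, 185, 169, 133, 114, 70]
```

There's no contact at this height. The bar has risen only about 4 mm, and that came from the first press. I keep going straight down in small steps and watch the force.

Call:
send_rows(
  plan=[
    {"offset":[0,0,3],"yaw":0},
    {"offset":[0,0,3],"yaw":0},
    {"offset":[0,0,0],"yaw":0},
  ],
)

```text
time: 7.75
tool_pos: [0.5373, 0.0067, 0.0654]
tool_rot: [3.14, 0.001, 1.6]
contact_force: [-1.0, -0.7, 2.4]
opening: 0.0006
grip_force: 1.3
```

```bash
cat > chk.py <<'E'
from h import *
s=status.observe(); print(s['time'],s['tool_pos'].round(4),s['contact_force'].round(1),s['torque'].round(2))
ci,im=snap('scene','sx.png')
g=cv2.cvtColor(im,cv2.COLOR_RGB2GRAY)
print('bar',g[214:244,366].tolist())
E
python3 chk.py
```

```text
7.75 [0.5373 0.0067 0.0654] [-1.  -0.7  2.4] [-0.35  0.05  0.02]
bar [93, 93, 95, 95, 93, 95, 94, 93, 94, 95, 92, 96, 93, 94, 85, 57, 58, 113, 133, 125, 193, 158, 122, 53, 38, 39, 37, 36, 37, 36]
```

Contact, and the bar is rising. Continuing.

Call:
send_rows(
  plan=[
    {"offset":[-1,0,3],"yaw":0},
    {"offset":[-1,0,3],"yaw":0},
    {"offset":[-1,0,3],"yaw":0},
    {"offset":[0,0,0],"yaw":0},
  ],
)

```text
time: 8.2
tool_pos: [0.5375, 0.0032, 0.0565]
tool_rot: [3.14, 0.001, 1.6]
contact_force: [-0.4, -2.9, 4.8]
opening: 0.0003
grip_force: 1.9
```

```bash
python3 chk.py
```

```text
8.2 [0.5375 0.0032 0.0565] [-0.4 -2.9  4.8] [-0.55  0.04  0.01]
bar [95, 94, 95, 95, 95, 94, 95, 94, 96, 94, 94, 95, 96, 94, 152, 188, 70, 160, 211, 144, 143, 142, 120, 53, 36, 40, 37, 37, 38, 37]
```

Raised about 13 mm. I go on while keeping the gripper body (41 mm above the TCP) clear of the far pad at z ≈ 0.08, and stay inboard for better leverage.

Call:
send_rows(
  plan=[
    {"offset":[1,0,3],"yaw":0},
    {"offset":[1,0,3],"yaw":0},
    {"offset":[1,0,3],"yaw":0},
    {"offset":[0,0,0],"yaw":0},
  ],
)

```text
time: 8.65
tool_pos: [0.5379, 0.0063, 0.0477]
tool_rot: [3.139, 0.001, 1.6]
contact_force: [1.2, -3.3, 4.5]
opening: 0.0002
grip_force: 2.4
```

```bash
python3 chk.py
```

```text
8.65 [0.5379 0.0063 0.0477] [ 1.2 -3.3  4.5] [-0.77 -0.22 -0.01]
bar [91, 93, 93, 93, 93, 91, 93, 92, 93, 93, 93, 109, 141, 132, 125, 192, 157, 142, 141, 141, 118, 45, 33, 36, 38, 36, 37, 36, 36, 36]
```

Call:
send_rows(
  plan=[
    {"offset":[2,0,2.5],"yaw":0},
    {"offset":[2,0,2.5],"yaw":0},
    {"offset":[0,0,0],"yaw":0},
  ],
)

```text
time: 9.0
tool_pos: [0.5382, 0.01, 0.0431]
tool_rot: [3.138, 0.002, 1.6]
contact_force: [1.9, -5.4, 7.6]
opening: 0.0005
grip_force: 3.5
```

```bash
python3 chk.py
python3 - <<'E'
import cv2,numpy as np
a=cv2.imread('pics/sx.png'); cv2.imwrite('pics/s5c.png',cv2.resize(a[190:310,270:420],(700,560)))
E
```

```text
9.0 [0.5382 0.01   0.0431] [ 1.9 -5.4  7.6] [-1.05 -0.18 -0.  ]
bar [94, 94, 95, 94, 95, 95, 95, 94, 95, 94, 175, 221, 70, 160, 207, 132, 133, 141, 130, 93, 35, 34, 34, 37, 36, 37, 38, 36, 38, 38]
```

View pics/s5c.png

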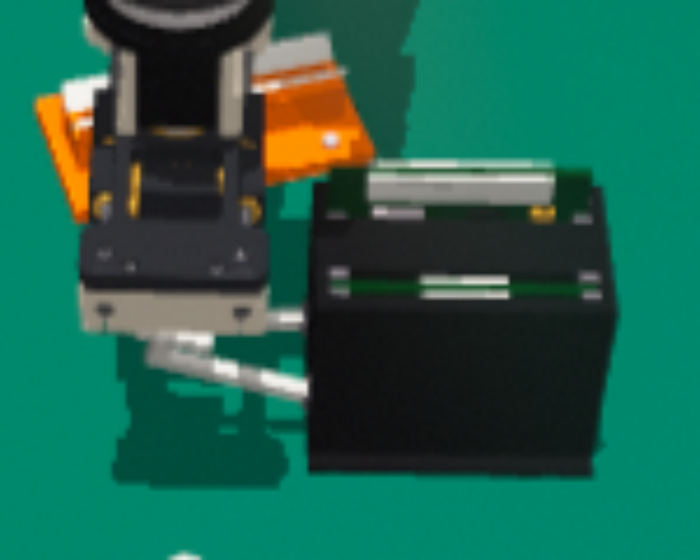

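The picture shows the long-bar board well raised: the bar is fully above the rack (crop (460,185), about 24 mm up) and the short one is unchanged. Next I retreat upward, open, and go above the bar.

Call:
send_rows(
  plan=[
    {"offset":[0,0,-20],"yaw":0},
    {"offset":[0,0,-40],"yaw":0},
    {"offset":[0,0,-45],"yaw":0},
    {"offset":[0,0,-35],"yaw":0},
    {"offset":[20,0,0],"yaw":0},
    {"offset":[35,0,0],"yaw":0},
    {"offset":[35,-1,0],"yaw":0},
    {"offset":[27,0,0],"yaw":0},
    {"offset":[0,0,0],"yaw":0},
    {"offset":[0,0,0],"yaw":0},
  ],
  hand=0,
)

```text
time: 10.05
tool_pos: [0.5318, 0.1285, 0.1816]
tool_rot: [-3.141, 0.0, 1.601]
contact_force: [-0.5, 0.1, -1.0]
opening: 0.0758
grip_force: 0.0
```

Run:
```python
from h import *
s=status.observe(); print(s['time'],s['tool_pos'].round(4),s['tool_rot'].round(3),s['contact_force'].round(1),s['opening'])
ci,im=snap('wrist','w5.png')
for l in ('board_long_center','rack','paddle_near_pad'):
  for d in models.regions_of('wrist',l)[:3]: print(l,round(d['conf'],2),d['extent'])
for p in [(.5326,.1667,.12),(.535,.087,.12),(.5338,.127,.12)]: print(proj(ci,p).round(1))
cv2.imwrite('pics/w5c.png',im[:,:,::-1])
c2,t=snap('top','t5.png')
for l in ('board_long_center',):
  for d in models.regions_of('top',l)[:3]: print(l,round(d['conf'],2),d['extent'])
```

```text
10.05 [0.5318 0.1285 0.1816] [-3.141  0.     1.601] [-0.5  0.1 -1. ] 0.07578793180097679
rack 0.89 [300.9, 142.8, 427.6, 397.0]
paddle_near_pad 0.87 [312.9, 363.2, 343.2, 387.6]
[331.8 190. ]
[331.4 316.4]
[331.6 255.9]
board_long_center 0.57 [267.0, 230.9, 277.8, 242.7]
```

View pics/w5c.png

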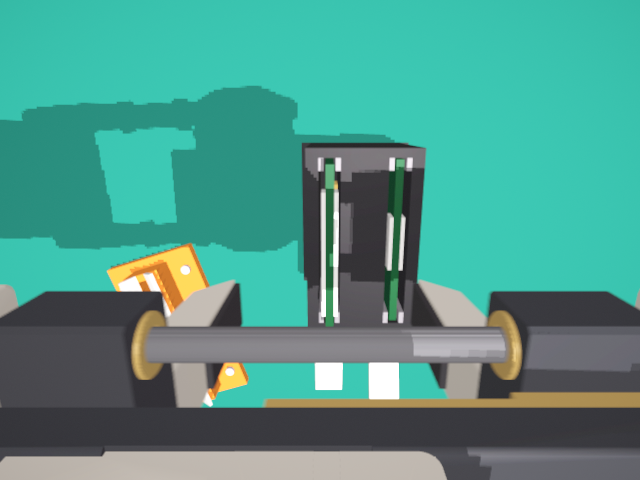

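The picture shows the raised bar between the open fingers: columns 321–339, rows 190–318, within about 1 mm of the projection. Descending onto the bar.

Call:
send_rows(
  plan=[
    {"offset":[0,1,20],"yaw":0},
    {"offset":[-1,0,20],"yaw":0},
    {"offset":[0,0,9],"yaw":0},
    {"offset":[0,0,5],"yaw":0},
    {"offset":[0,0,0],"yaw":0},
  ],
)

```text
time: 10.85
tool_pos: [0.5333, 0.1269, 0.128]
tool_rot: [-3.141, -0.0, 1.6]
contact_force: [-0.2, -0.1, 1.0]
opening: 0.0916
grip_force: 0.0
```

Call:
send_rows(
  plan=[
    {"offset":[0,0,0],"yaw":0},
    {"offset":[0,0,0],"yaw":0},
    {"offset":[0,0,0],"yaw":0},
    {"offset":[0,0,0],"yaw":0},
    {"offset":[0,0,0],"yaw":0},
    {"offset":[0,0,0],"yaw":0},
    {"offset":[0,0,0],"yaw":0},
    {"offset":[0,0,0],"yaw":0},
    {"offset":[0,0,0],"yaw":0},
    {"offset":[0,0,0],"yaw":0},
  ],
  hand=1,
  squeeze=25,
)

```text
time: 11.85
tool_pos: [0.5332, 0.1271, 0.1281]
tool_rot: [-3.142, -0.0, 1.6]
contact_force: [-1.1, 0.1, 0.2]
opening: 0.0163
grip_force: 0.0
```

Call:
send_rows(
  plan=[
    {"offset":[0,0,0],"yaw":0},
    {"offset":[0,0,0],"yaw":0},
    {"offset":[0,0,0],"yaw":0},
    {"offset":[0,0,0],"yaw":0},
  ],
  squeeze=40,
)

```text
time: 12.25
tool_pos: [0.5333, 0.1271, 0.1281]
tool_rot: [3.142, -0.0, 1.6]
contact_force: [0.1, 0.4, 0.5]
opening: 0.0006
grip_force: 0.0
```

Call:
send_rows(
  plan=[
    {"offset":[0,0,-3],"yaw":0},
    {"offset":[0,0,-5],"yaw":0},
    {"offset":[0,0,-6],"yaw":0},
    {"offset":[0,0,-6],"yaw":0},
  ],
)

```text
time: 12.65
tool_pos: [0.5334, 0.1271, 0.1489]
tool_rot: [3.141, -0.0, 1.6]
contact_force: [0.5, 0.4, -0.9]
opening: 0.0
grip_force: 0.0
```

Run:
```python
from h import *
s=status.observe(); print(s['time'],s['tool_pos'].round(4),s['contact_force'].round(1),s['opening'],s['grip_force'])
ci,im=snap('scene','s6.png')
for l in('board_long_center','board_short_center'):
  for d in models.regions_of('scene',l)[:3]: print(l,round(d['conf'],2),[int(x) for x in d['extent']])
```

```text
12.65 [0.5334 0.1271 0.1489] [ 0.5  0.4 -0.9] 3.1158859658901074e-05 0.0
board_long_center 0.76 [338, 225, 395, 237]
board_short_center 0.51 [347, 248, 394, 257]
```

The fingers shut above the bar. Both this miss and the pad contact heights show that the real fingertips lie at the reported TCP height, not 25 mm ahead of it (the tip's image row agrees). Reopening and going down about 26 mm deeper.

Call:
send_rows(
  plan=[
    {"offset":[0,0,0],"yaw":0},
    {"offset":[0,0,0],"yaw":0},
    {"offset":[0,0,0],"yaw":0},
    {"offset":[0,0,0],"yaw":0},
    {"offset":[0,0,0],"yaw":0},
    {"offset":[0,0,0],"yaw":0},
    {"offset":[0,0,8],"yaw":0},
    {"offset":[0,0,10],"yaw":0},
    {"offset":[0,0,10],"yaw":0},
    {"offset":[0,0,10],"yaw":0},
    {"offset":[0,0,6],"yaw":0},
    {"offset":[0,0,2],"yaw":0},
    {"offset":[0,0,0],"yaw":0},
  ],
  hand=0,
)

```text
time: 14.1
tool_pos: [0.5332, 0.1271, 0.1018]
tool_rot: [-3.141, -0.0, 1.6]
contact_force: [0.0, 0.0, 0.0]
opening: 0.0912
grip_force: 0.0
```

Call:
send_rows(
  plan=[
    {"offset":[0,0,0],"yaw":0},
    {"offset":[0,0,0],"yaw":0},
    {"offset":[0,0,0],"yaw":0},
    {"offset":[0,0,0],"yaw":0},
    {"offset":[0,0,0],"yaw":0},
    {"offset":[0,0,0],"yaw":0},
    {"offset":[0,0,0],"yaw":0},
    {"offset":[0,0,0],"yaw":0},
    {"offset":[0,0,0],"yaw":0},
    {"offset":[0,0,0],"yaw":0},
    {"offset":[0,0,0],"yaw":0},
    {"offset":[0,0,0],"yaw":0},
    {"offset":[0,0,0],"yaw":0},
    {"offset":[0,0,0],"yaw":0},
  ],
  hand=1,
)

```text
time: 15.5
tool_pos: [0.5333, 0.1271, 0.1021]
tool_rot: [3.142, -0.0, 1.6]
contact_force: [0.3, -0.4, 0.0]
opening: 0.0093
grip_force: 40.0
```

Gripped (10 mm opening, 40 N). Lifting.

Call:
send_rows(
  plan=[
    {"offset":[0,0,-3],"yaw":0},
    {"offset":[0,0,-6],"yaw":0},
    {"offset":[0,0,-8],"yaw":0},
    {"offset":[0,0,-10],"yaw":0},
    {"offset":[0,0,-12],"yaw":0},
    {"offset":[0,0,-12],"yaw":0},
    {"offset":[0,0,-12],"yaw":0},
    {"offset":[0,0,-12],"yaw":0},
    {"offset":[0,0,-10],"yaw":0},
    {"offset":[0,0,-5],"yaw":0},
    {"offset":[0,0,0],"yaw":0},
  ],
)

```text
time: 16.6
tool_pos: [0.5336, 0.1271, 0.1929]
tool_rot: [3.14, -0.0, 1.6]
contact_force: [-0.0, -0.5, -2.4]
opening: 0.0095
grip_force: 40.0
```

Run:
```python
from h import *
s=status.observe(); print(s['time'],s['tool_pos'].round(4),s['tool_rot'].round(3),s['contact_force'].round(1),s['opening'],s['grip_force'])
ci,im=snap('scene','s7.png')
for l in('board_long_center','board_short_center'):
  for d in models.regions_of('scene',l)[:3]: print(l,round(d['conf'],2),[int(x) for x in d['extent']])
ci=camera_info('top')
c=lambda p:(p[0]/7+350,p[1]/7+225)
P=np.array([ray(ci,c(p),.010)[:2] for p in [(98,152),(602,112),(634,378),(120,420)]]); print(P.round(4),P.mean(0))
G=np.array([ray(ci,c(p),.035)[:2] for p in [(168,268),(588,236)]]); print('groove',G.round(4),G.mean(0),np.arctan2(-(G[0]-G[1])[0],(G[0]-G[1])[1]))
for a,b in((0,1),(3,2)): d=P[a]-P[b]; print(np.arctan2(-d[0],d[1]),np.hypot(*d))
for a,b in((0,3),(1,2)): d=P[a]-P[b]; print(np.arctan2(d[1],d[0]),np.hypot(*d))
```

```text
16.6 [0.5336 0.1271 0.1929] [ 3.14 -0.    1.6 ] [-0.  -0.5 -2.4] 0.009478774974093182 39.998669028282166
board_long_center 0.9 [337, 190, 402, 218]
board_short_center 0.73 [185, 231, 258, 269]
board_short_center 0.65 [125, 321, 215, 336]
board_short_center 0.49 [342, 250, 397, 257]
[[ 0.5359 -0.1005]
 [ 0.552  -0.2487]
 [ 0.4739 -0.2572]
 [ 0.4576 -0.1077]] [ 0.5048605  -0.17853779]
groove [[ 0.499  -0.1183]
 [ 0.5116 -0.2386]] [ 0.5053199  -0.17844809] 0.10444624908478649
0.10874485561245871 0.14914376807498397
0.1085514744465651 0.15033020983044934
0.09249244992106052 0.07855202481542298
0.10759730106674267 0.07857077341598727
```

Board lifted (2.4 N load on the wrist). Carrying it above the stand, at about (0.505, −0.1785) with yaw 0.106.

Call:
send_rows(
  plan=[
    {"offset":[-15,-1.5,0],"yaw":0},
    {"offset":[-38,-4.7,0],"yaw":0},
    {"offset":[-38,-4.7,0],"yaw":0},
    {"offset":[-38,-4.7,0],"yaw":0},
    {"offset":[-38,-4.7,0],"yaw":0},
    {"offset":[-38,-4.7,0],"yaw":0},
    {"offset":[-38,-4.7,0],"yaw":0},
    {"offset":[-38,-4.7,0],"yaw":0},
    {"offset":[-24,-3,0],"yaw":0},
    {"offset":[0,0,0],"yaw":-0.038},
    {"offset":[0,0,0],"yaw":-0.038},
    {"offset":[0,0,0],"yaw":0},
    {"offset":[0,0,0],"yaw":0},
  ],
)

```text
time: 18.05
tool_pos: [0.5042, -0.1793, 0.1918]
tool_rot: [-3.141, -0.0, 1.674]
contact_force: [-0.3, -0.4, -1.1]
opening: 0.0099
grip_force: 40.0
```

Run:
```python
from h import *
s=status.observe(); print(s['time'],s['tool_pos'].round(4),s['tool_rot'].round(3),s['contact_force'].round(1),s['opening'],s['grip_force'])
ci,im=snap('wrist','w8.png')
for l in ('board_long_center','stand'):
  for d in models.regions_of('wrist',l)[:3]: print(l,round(d['conf'],2),[int(x) for x in d['extent']])
# model stand corners + bolts projected, sampled edges
y=.106; Rz=R.from_euler('z',y).as_matrix(); c=np.array([.505,-.1785,0])
for n,p in dict(pp=(.04,.075,.01),mp=(-.04,.075,.01),pm=(.04,-.075,.01),mm=(-.04,-.075,.01),endL=(-.011,.061,.041),endR=(.011,.061,.041)).items(): print(n,proj(ci,c+Rz@np.array(p)).round(1))
hsv=cv2.cvtColor(im,cv2.COLOR_RGB2HSV)
m=((hsv[...,1]>110)&(hsv[...,0]>70)&(hsv[...,0]<95)).astype(np.uint8) # green table
# print where table/nontable transitions along some rows & cols
for r in (100,130,160,190,220,250): 
    t=np.flatnonzero(np.diff(m[r].astype(int))); print('row',r,t.tolist())
```

```text
18.05 [ 0.5042 -0.1793  0.1918] [-3.141 -0.     1.674] [-0.3 -0.4 -1.1] 0.009874585282943936 39.99869763851166
board_long_center 0.74 [314, 161, 340, 400]
stand 0.92 [168, 0, 288, 71]
stand 0.89 [278, 121, 369, 288]
stand 0.66 [89, 121, 191, 303]
pp [376.2 123.7]
mp [281.1 124.1]
pm [371.3 289. ]
mm [286.8 289.3]
endL [314.7 142.4]
endR [343.1 142.2]
row 100 []
row 130 [90, 141, 279, 374]
row 160 [90, 188, 280, 373]
row 190 [90, 186, 281, 319, 331, 372]
row 220 [89, 183, 282, 321, 322, 325, 327, 330, 331, 371, 545, 554]
row 250 [89, 181, 283, 320, 331, 371, 541, 550]
```

Run:
```python
from h import *
ci=camera_info('wrist'); s=status.observe(); t=s['tool_pos']; yaw=s['tool_rot'][2]; ax=np.array([np.cos(yaw),np.sin(yaw),0])
for z in(.018,-.046):
  for d in(.055,.045,.039): print(z,d,proj(ci,t+d*ax+[0,0,z]).round(1))
im=cv2.imread('pics/w8.png')
for r in(165,180,200,225,255,270): print(r,[tuple(int(v) for v in p) for p in im[r,306:350:2]])
```

```text
0.018 0.055 [329.5 177.3]
0.018 0.045 [329.5 204.3]
0.018 0.039 [329.5 220. ]
-0.046 0.055 [328.6 162.5]
-0.046 0.045 [328.6 181.7]
-0.046 0.039 [328.6 192.9]
165 [(162, 159, 155), (183, 184, 186), (189, 191, 194), (192, 195, 197), (188, 190, 193), (189, 191, 194), (187, 189, 192), (187, 188, 191), (59, 79, 50), (35, 59, 19), (35, 60, 19), (34, 59, 18), (35, 59, 19), (168, 170, 170), (183, 185, 187), (182, 184, 186), (185, 187, 190), (183, 184, 187), (188, 190, 193), (187, 190, 192), (189, 191, 192), (161, 157, 153)]
180 [(164, 161, 156), (179, 180, 180), (187, 189, 193), (191, 194, 196), (189, 191, 194), (189, 191, 194), (188, 190, 192), (50, 85, 30), (51, 86, 31), (51, 86, 30), (52, 87, 32), (51, 86, 31), (51, 86, 33), (104, 125, 99), (227, 228, 231), (226, 228, 231), (230, 232, 234), (227, 229, 231), (232, 234, 236), (236, 237, 240), (241, 243, 244), (225, 221, 217)]
200 [(161, 159, 154), (173, 173, 173), (187, 189, 192), (192, 193, 196), (190, 192, 195), (189, 191, 194), (189, 191, 194), (75, 117, 55), (106, 153, 80), (107, 154, 81), (106, 154, 81), (106, 154, 82), (108, 154, 82)
[... 535 characters left out ...]
9, 155, 152), (187, 189, 192), (192, 194, 196), (207, 209, 212), (207, 209, 212), (207, 209, 212), (84, 110, 71), (47, 82, 27), (46, 81, 25), (46, 82, 25), (45, 81, 24), (46, 82, 25), (125, 138, 124), (207, 209, 212), (207, 209, 212), (210, 211, 214), (230, 233, 235), (232, 234, 237), (242, 244, 247), (238, 240, 241), (221, 217, 213)]
270 [(219, 215, 211), (158, 153, 150), (183, 184, 186), (191, 192, 195), (206, 209, 211), (206, 209, 211), (206, 209, 211), (120, 137, 115), (46, 80, 25), (46, 80, 25), (45, 79, 24), (45, 80, 25), (46, 80, 26), (123, 136, 122), (206, 209, 212), (206, 209, 212), (209, 212, 214), (230, 233, 235), (231, 233, 237), (241, 243, 246), (237, 238, 240), (220, 217, 213)]
```

Board and groove line up within about 0.5 mm in the wrist image (board centre column 326.3, stand 326.7). Now lowering.

Call:
send_rows(
  plan=[
    {"offset":[1.5,0.5,15],"yaw":0},
    {"offset":[0,0,30],"yaw":0},
    {"offset":[0,0,30],"yaw":0},
    {"offset":[0,0,18],"yaw":0},
    {"offset":[0,0,6],"yaw":0},
    {"offset":[0,0,5],"yaw":0},
    {"offset":[0,0,5],"yaw":0},
    {"offset":[0,0,4],"yaw":0},
    {"offset":[0,0,4],"yaw":0},
  ],
)

```text
time: 19.1
tool_pos: [0.5055, -0.1775, 0.0755]
tool_rot: [3.14, 0.001, 1.676]
contact_force: [0.1, -0.2, -2.0]
opening: 0.0095
grip_force: 40.0
```

No resistance, so it's entering the groove. Continuing gently.

Call:
send_rows(
  plan=[
    {"offset":[0,0,4],"yaw":0},
    {"offset":[0,0,4],"yaw":0},
    {"offset":[0,0,4],"yaw":0},
    {"offset":[0,0,2],"yaw":0},
    {"offset":[0,0,1],"yaw":0},
    {"offset":[0,0,0],"yaw":0},
  ],
)

```text
time: 19.7
tool_pos: [0.505, -0.1773, 0.06]
tool_rot: [-3.142, -0.0, 1.676]
contact_force: [-0.2, 0.4, -1.2]
opening: 0.0097
grip_force: 40.0
```

Call:
send_rows(
  plan=[
    {"offset":[0,0,1.5],"yaw":0},
    {"offset":[0,0,1.5],"yaw":0},
    {"offset":[0,0,1],"yaw":0},
    {"offset":[0,0,0],"yaw":0},
  ],
)

```text
time: 20.1
tool_pos: [0.5051, -0.1773, 0.0561]
tool_rot: [3.141, -0.0, 1.676]
contact_force: [-0.0, -0.2, -0.4]
opening: 0.0098
grip_force: 40.0
```

Call:
send_rows(
  plan=[
    {"offset":[0,0,1],"yaw":0},
    {"offset":[0,0,1],"yaw":0},
    {"offset":[0,0,0],"yaw":0},
  ],
)

```text
time: 20.4
tool_pos: [0.5056, -0.1773, 0.056]
tool_rot: [3.14, 0.001, 1.676]
contact_force: [-3.0, 1.6, 14.7]
opening: 0.0097
grip_force: 40.0
```

It touches bottom at tool z 0.056, as predicted, with 15 N. I relax 1.5 mm, open and rise.

Call:
send_rows(
  plan=[
    {"offset":[0,0,-1.5],"yaw":0},
    {"offset":[0,0,0],"yaw":0},
  ],
)

```text
time: 20.6
tool_pos: [0.5053, -0.1775, 0.056]
tool_rot: [3.141, 0.0, 1.676]
contact_force: [0.2, 1.0, 6.4]
opening: 0.0097
grip_force: 40.0
```

Call:
send_rows(
  plan=[
    {"offset":[0,0,0],"yaw":0},
    {"offset":[0,0,0],"yaw":0},
    {"offset":[0,0,0],"yaw":0},
    {"offset":[0,0,0],"yaw":0},
    {"offset":[0,0,0],"yaw":0},
    {"offset":[0,0,0],"yaw":0},
    {"offset":[0,0,-5],"yaw":0},
    {"offset":[0,0,-15],"yaw":0},
    {"offset":[0,0,-30],"yaw":0},
    {"offset":[0,0,-40],"yaw":0},
    {"offset":[0,0,-30],"yaw":0},
    {"offset":[0,0,0],"yaw":0},
    {"offset":[0,0,0],"yaw":0},
  ],
  hand=0,
)

```text
time: 21.9
tool_pos: [0.5052, -0.1774, 0.1762]
tool_rot: [3.14, 0.001, 1.676]
contact_force: [0.6, 0.9, -0.2]
opening: 0.0918
grip_force: 0.0
```

Run:
```python
from h import *
s=status.observe(); print(s['time'],s['tool_pos'].round(4),s['contact_force'].round(1),s['opening'])
y=.106; Rz=R.from_euler('z',y).as_matrix(); c=np.array([.505,-.1780,0])
for n in('wrist','scene'):
  ci,im=snap(n,'z_'+n+'.png')
  for l in ('board_long_center','board_short_center'):
    for d in models.regions_of(n,l)[:3]: print(n,l,round(d['conf'],2),[int(x) for x in d['extent']])
  for p in((0,.055,.074),(0,-.055,.074),(0,.055,.042)): print(n,p,proj(ci,c+Rz@np.array(p)).round(1))
```

```text
21.9 [ 0.5052 -0.1774  0.1762] [ 0.6  0.9 -0.2] 0.09179187779182253
wrist board_long_center 0.91 [318, 154, 336, 310]
wrist (0, 0.055, 0.074) [327.5 156.1]
wrist (0, -0.055, 0.074) [327.8 308.2]
wrist (0, 0.055, 0.042) [327.4 153.1]
scene board_long_center 0.72 [191, 226, 244, 244]
scene board_long_center 0.43 [298, 253, 335, 275]
scene board_short_center 0.63 [347, 251, 396, 256]
scene (0, 0.055, 0.074) [243.7 225.6]
scene (0, -0.055, 0.074) [190.1 227.6]
scene (0, 0.055, 0.042) [244.9 236.3]
```

The board's image matches a seated board to within about 2 px in both cameras, and the short board is still down. Handing in.

```bash
python3 -c "
from cell import ticket
print(ticket.hand_in())"
```

```text
the job is handed in; nothing more can be done
None
```

The long-bar board is standing upright at the bottom of the grey stand's groove, matching a seated board within about 2 px in both cameras; the short-bar board is still down in its slot, and the job was handed in at about 22 s, with no verdict returned.

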